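# Zero the blade of a thin-layer plate coater and hold the gap

## Task

Get the plate coater ready: slide its carriage home against the two red bumpers and lock it there by turning the blue clamp knob clockwise until it is tight. Then turn the silver blade screw clockwise until the blade seats on the glass and the screw stops, back it off a quarter turn to open the gap, and finish with the screw still held in the gripper so it cannot creep while I nip up its lock nut. Leave the glassware around the coater standing where it is.

Things in the scene. Friction and masses are not known exactly. Their poses are not given: they have to be found in the camera images.
- coater: Plate coater fixed to the bench: white housing 310 (x) by 420 (y) by 52 mm high, a 200 mm square glass plate on its bed, two steel rails along y at x = -130 and +130 mm, tops 70 mm up. A bridge-shaped aluminium carriage spans them. Red bumpers on 98 mm high end stops at the -y end, faces at y = -112; 88 mm high rail ends at +y. Origin: middle of the underside, z up, front faces -x.
- carriage (a joint): Carriage along the rails, m: 0 = home, feet on the bumpers (carriage centre at y = -81 mm of the coater); grows towards the coater's +y. Starts at 0.05 to 0.13. Unlocked it slides at 1 to 3 N, stays where left and can be pulled along by the clamp knob; locked it resists about 20 N. It is 298 mm along x, 62 mm along y; its flat deck is 112.5 mm above the bench.
- clamp_knob (a joint): Turn of the blue clamp knob, rad, growing clockwise seen from above (about -z): 0 = fully loose, bites from 0.9, counts as tight from 1.2, stops dead at 1.6; let go when tight, it springs back up to 0.06. Starts between 0 and 0.4, otherwise stays where left, needs about 0.12 N m, up to 0.2 N m while biting.
- clamp_grip (a point): Centre of the clamp knob at the height to grip, 146.5 mm above the bench, on its vertical axis. Round blue ribbed head, 34 mm in diameter, 26 mm tall (16 mm below to 10 mm above this point), grey cap with a white line, on a thin neck 18 mm tall above the deck. It stands over the rail on the coater's -x side (x = -130 mm), on the carriage's centre line, and travels with it.
- blade_screw (a joint): Turn of the blade screw, rad, growing counter-clockwise seen from above (about +z), which lifts the blade 2 mm a turn: 0 = blade seated on the glass, where the screw stops dead. Starts between 0.6 and 2.0, stays where left, needs about 0.05 N m. A quarter turn back from the seat reads 1.57.
- screw_grip (a point): Centre of the blade screw's head at the height to grip, 146.5 mm above the bench, on its vertical axis, mid-carriage (x = 0 of the coater, 130 mm from the clamp knob). Round silver knurled head, 30 mm in diameter, 26 mm tall (16 mm below to 10 mm above this point), red line on top; below its neck a brass lock nut and white dial, 9 mm high, 44 mm wide. Pins 6 mm high stand 70 mm to either side.
- flask: Bystander: stoppered glass measuring flask with a green stopper, 62 mm bulb, 163 mm tall, standing on the bench beside the coater. Origin: centre of its underside, z up.
- reagent_bottle: Bystander: glass reagent bottle with a black cap and a paper label, 68 mm in diameter, 130 mm tall, standing on the bench beside the coater. Origin: centre of its underside, z up.
- beaker: Bystander: empty glass beaker, 60 mm across, 75 mm tall, standing on the bench beside the coater. Origin: centre of its underside, z up.

How it is judged (in metres and radians):
On the way, in this order (a step that is already met when the one before it is completed fails the run):
1. the carriage is home against the red bumpers (value of joint carriage below 0.004 m), for 0.2 s.
2. the clamp knob is tight, with the carriage still home (value of joint clamp_knob above 1.2 rad and value of joint carriage below 0.004 m), for 0.2 s.
3. the blade screw is down on its seat (value of joint blade_screw below 0.06 rad), for 0.15 s.
At the end, for the whole second after the job is handed in: Carriage within 4 mm of its bumpers, clamp knob tight (1.2 rad or more), blade screw seated once (below 0.06 rad) and now a quarter turn back (1.57 rad, give or take 0.3), at rest and gripped by the fingers (over 2 N, grasp point within 30 mm of the grip point) (all of step 2 and value of joint blade_screw between 1.27 and 1.87 rad and velocity of joint blade_screw between -0.1 and 0.1 rad/s and contact force between the fingers and blade_screw above 2 N and distance between the grasp point and screw_grip below 0.03 m); the arm keeps its last pose, push and grip.
It fails at once if the flask was shifted or tipped (distance of flask from where it was at the start of the episode above 0.02 m or angle between flask's own z axis and vertical above 0.3 rad).
It fails at once if the reagent bottle was shifted or tipped (distance of reagent_bottle from where it was at the start of the episode above 0.02 m or angle between reagent_bottle's own z axis and vertical above 0.3 rad).
It fails at once if the beaker was shifted or tipped (distance of beaker from where it was at the start of the episode above 0.02 m or angle between beaker's own z axis and vertical above 0.3 rad).
It also fails if it takes over 58 s, if anything falls off the work surface, if the arm or the gripper's body presses on something with over 40 N, if the wrist force passes 120 N, or if a joint passes its speed limit or range.

## Robot

A 6-joint arm with a two-finger parallel gripper is mounted at the origin on the work surface. World frame = base frame: x ahead of the robot, y to its left, z up, the work surface at z = 0. Lengths are in mm, angles in rad, forces in N, time in s.
With the tool pointing down it reaches from about 350 to 975 mm from the base axis. Payload 7.1 kg.
Tool frame: the origin (TCP) lies at the very end of the fingers, on their centre line; the grasp point (between the pads) lies 19 mm behind it (ctrl.grip_point_offset is the distance from the TCP to the grasp point, in mm); x points along the fingers, y is the direction in which the jaws open and shut, and the axes are right-handed (so a half turn about x gives the same grasp; the last joint's range is limited). The gripper opens to 88 mm and grips with 3 to 60 N. Pads are 20 mm wide; open, the fingers measure 115 mm over their backs; the gripper's body (75 mm by 178 mm) begins 61 mm behind the grasp point.
Start: joints at [1.134, 0.423, 1.63, -0, 1.089, -0.019], TCP at [253.562, 571.237, 222.675] pointing down, gripper open.
Joint ranges: [-3, 3], [-0.9, 2.11], [0.09, 2.58], [-1.31, 4.45], [0.11, 2.69], [-2.54, 2.54]. Speed limits (rad/s): [2.39, 2.39, 3.01, 3.14, 3.14, 3.14].

## Interface

Orientations are given as a rotation vector (axis times angle).
In Python, from workcell import ctrl, vision, workorder gives the robot as it stands.
- The arm moves only by the shell command python3 -m crank 'ROWS'. ROWS is JSON, a list of rows, each a list of 3 entries, a list of its own where there are three numbers: the shift along the tool's x, y, z in m, then the turn, a rotation vector about the tool's x, y, z in rad, then the finger opening in m, from 0 to 0.0878. In form: [[[dx, dy, dz], [wx, wy, wz], jaw], ...]. A call has exactly 8 rows; each row shifts and turns the commanded pose from where the row before left it, along the tool's axes as they then stand; what a row does not reach is not made up. A row lasts 1/12 s, in which the tool goes at most 41.7 mm and 7.16 degrees, less where a joint would pass 70% of its speed; a pose out of reach is approached as far as the arm can. A call with a gripper value outside its range is refused whole. The fingers move at their own pace and stop on an object; the grip force is fixed at half the most. Time passes only in rows, so rows that do not move let the fingers close, or fill a call up. It gives the time, the measured TCP pose, the force and the opening at its end, in the units of the state.
- ctrl.get_obs(): the state, without advancing time (a new reading comes with each control period).
- vision.get_image(name): name is "scene" or "top" or "wrist"; returns a dict with "img" (384x512x3 uint8, blue, green, red), "mtx" (3x3 intrinsics, pixels), "rvec" (rotation vector, rad) and "tvec" (3), from world to camera coordinates, as OpenCV has them; the wrist camera has in their place "hand_eye" (4x4, takes a point from camera to tool coordinates, whose origin is the TCP and whose axes are the tool frame's). Camera axes: x right, y down, z forward; pixel columns grow to the right and rows downward; lengths in mm; the calibration is good to about 2 mm. A picture is of the moment at which its call begins: read the wrist's pose just before it. There is no depth.
- workorder.close_job(): hands the job in, once; it reports no verdict.
The state is a dict: "t": time; "qpos": joint angles; "qvel": joint speeds; "joint_torque": joint torques, N m; "ee_pos": TCP position; "orientation": TCP orientation; "ft_force": force on the tool from outside, world axes, zero at the start; "moment": the same for the moment, N m; "width": finger opening in mm.
Only numpy, scipy, OpenCV 4.12 (cv2) and the standard library are available. Lean on these libraries where they do the work, as an engineer would, in place of code of your own. Each camera call takes 0.05 s, during which the arm holds its last target.

## Working session

There is one attempt and no reset: what is moved stays moved. The work goes in short steps, Python scripts to look and compute and a shell command to move; the robot and the scene stay as the last step left them, time stands still between calls to the robot, and variables do not carry over. Pictures are saved under pics/ and viewed, and the job is handed in when it is done.

```bash
ls; mkdir -p pics
python3 - <<'E'
from workcell import ctrl, vision
import cv2
o=ctrl.get_obs();print(o)
for n in("scene","top"):
    d=vision.get_image(n);cv2.imwrite(f"pics/{n}0.png",d["img"]);print(n,d["mtx"],d["rvec"],d["tvec"])
d=vision.get_image("wrist");cv2.imwrite("pics/wrist0.png",d["img"]);print(d["mtx"],d["hand_eye"])
print(ctrl.get_obs()["t"])
E
```

```text
pics
{'t': 0.0, 'qpos': array([ 1.13401249e+00,  4.23827330e-01,  1.63066874e+00, -2.51539297e-05,
        1.08861304e+00, -1.90053258e-02]), 'qvel': array([ 0.00097383,  0.00095979, -0.0005875 ,  0.0008536 ,  0.00097992,
        0.00096806]), 'joint_torque': array([-3.65057705e-03, -5.44629371e+01, -2.73663533e+01,  6.41296967e-02,
        2.30082963e-02, -8.49403023e-05]), 'ee_pos': array([253.33515019, 570.75341362, 221.91849097]), 'orientation': array([ 0.3265243 ,  1.54616635, -0.32886669]), 'ft_force': array([ 0.37100596, -0.62072827, -0.78076193]), 'moment': array([ 0.0063389 ,  0.05557421, -0.00708173]), 'width': 87.98149959566332}
scene [[477.27974467   0.         252.84287345]
 [  0.         477.27974467 186.12906177]
 [  0.           0.           1.        ]] [ 2.33882362  0.73468805 -0.26490777] [-525.49543374 -156.43379199 1581.72743472]
top [[455.75734031   0.         255.81769069]
 [  0.         455.75734031 197.05185501]
 [  0.           0.           1.        ]] [ 2.08819791 -2.13446956  0.22571386] [  46.27151099  619.57222671 1031.87927455]
[[345.82528922   0.         249.81636413]
 [  0.         345.82528922 189.97580939]
 [  0.           0.           1.        ]] [[ 5.86564801e-04 -2.86399556e-01  9.58110093e-01 -1.61733940e+02]
 [ 9.99999762e-01 -1.80680307e-04 -6.66219285e-04  7.37569057e-01]
 [ 3.63916533e-04  9.58110255e-01  2.86399382e-01 -7.93422204e+01]
 [ 0.00000000e+00  0.00000000e+00  0.00000000e+00  1.00000000e+00]]
0.15
```

View pics/scene0.png

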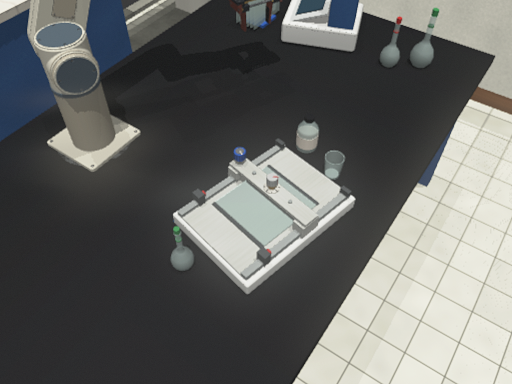

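View pics/top0.png

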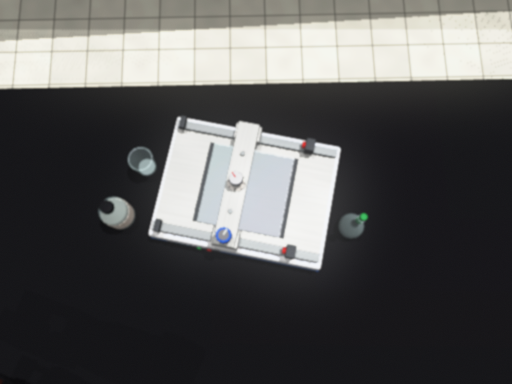

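View pics/wrist0.png

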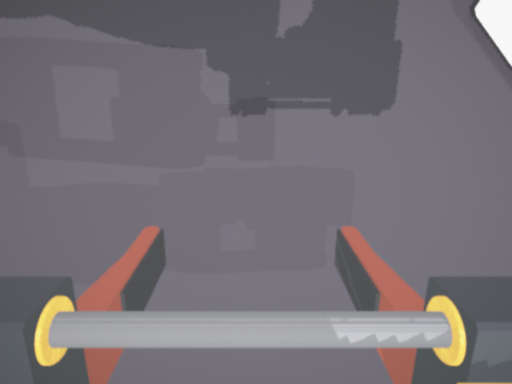

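The scene shows the carriage about mid-rail, with the blue knob at about (240,155) and the screw at (272,180). The top view has the knob at (223,235), the screw at (236,178) and the red bumpers at (306,146) and (286,251). The flask is at (352,225), the bottle at (117,212) and the beaker at (142,162).

```bash
cat > h.py <<'E'
import numpy as np, cv2
from workcell import ctrl, vision
from scipy.spatial.transform import Rotation as R
def cam(d,obs=None):
    if "hand_eye" in d:
        H=np.array(d["hand_eye"]);Rt=R.from_rotvec(obs["orientation"]).as_matrix()
        return Rt@H[:3,:3], Rt@H[:3,3]+obs["ee_pos"]
    Rm=cv2.Rodrigues(np.array(d["rvec"]))[0]
    return Rm.T,-Rm.T@np.array(d["tvec"]).ravel()
def ray(d,uv,obs=None):
    A,c=cam(d,obs); v=A@np.linalg.inv(d["mtx"])@np.array([uv[0],uv[1],1.]); return c,v/np.linalg.norm(v)
def onz(d,uv,z,obs=None):
    c,v=ray(d,uv,obs); return c+v*(z-c[2])/v[2]
def tri(rs):
    A=0;b=0
    for c,v in rs:
        P=np.eye(3)-np.outer(v,v);A=A+P;b=b+P@c
    x=np.linalg.solve(A,b);return x,[np.linalg.norm((np.eye(3)-np.outer(v,v))@(x-c)) for c,v in rs]
def proj(d,p,obs=None):
    A,c=cam(d,obs);q=np.array(d["mtx"])@(A.T@(np.array(p)-c));return q[:2]/q[2]
def blobs(img,lo,hi,amin=8):
    m=cv2.inRange(cv2.cvtColor(img,cv2.COLOR_BGR2HSV),lo,hi)
    n,l,s,c=cv2.connectedComponentsWithStats(m)
    return [(c[i].round(1).tolist(),s[i].tolist()) for i in range(1,n) if s[i,4]>=amin]
E
python3 - <<'E'
from h import *
for n in("scene","top"):
    img=cv2.imread(f"pics/{n}0.png")
    print(n,"blue",blobs(img,(110,120,60),(130,255,255),30))
    print("red",blobs(img,(0,130,80),(8,255,255),3),blobs(img,(172,130,80),(180,255,255),3))
    print("green",blobs(img,(50,100,50),(85,255,255),8))
for n,b in (("scene",(190,120,180,130)),("top",(130,100,240,180))):
    img=cv2.imread(f"pics/{n}0.png");x,y,w,h=b
    cv2.imwrite(f"pics/{n}_z.png",cv2.resize(img[y:y+h,x:x+w],None,fx=3.3,fy=3.3,interpolation=cv2.INTER_CUBIC))
E
```

```text
scene blue [([263.8, 24.4], [260, 21, 9, 8, 38]), ([239.3, 154.2], [234, 147, 12, 14, 77])]
red [([398.7, 20.0], [397, 17, 5, 7, 27]), ([396.0, 32.0], [395, 32, 3, 1, 3]), ([203.2, 191.8], [202, 191, 3, 3, 5]), ([268.5, 250.5], [267, 249, 4, 4, 8])] []
green [([435.1, 11.7], [432, 8, 7, 8, 41]), ([175.9, 229.5], [173, 226, 7, 8, 38])]
top blue [([223.2, 236.8], [216, 228, 15, 15, 70])]
red [([303.6, 144.5], [302, 142, 4, 6, 15]), ([283.8, 250.0], [282, 248, 4, 5, 15]), ([209.0, 250.0], [208, 250, 3, 1, 3])] []
green [([363.7, 216.3], [360, 212, 9, 9, 63]), ([198.7, 248.1], [197, 247, 4, 3, 9])]
```

View pics/top_z.png

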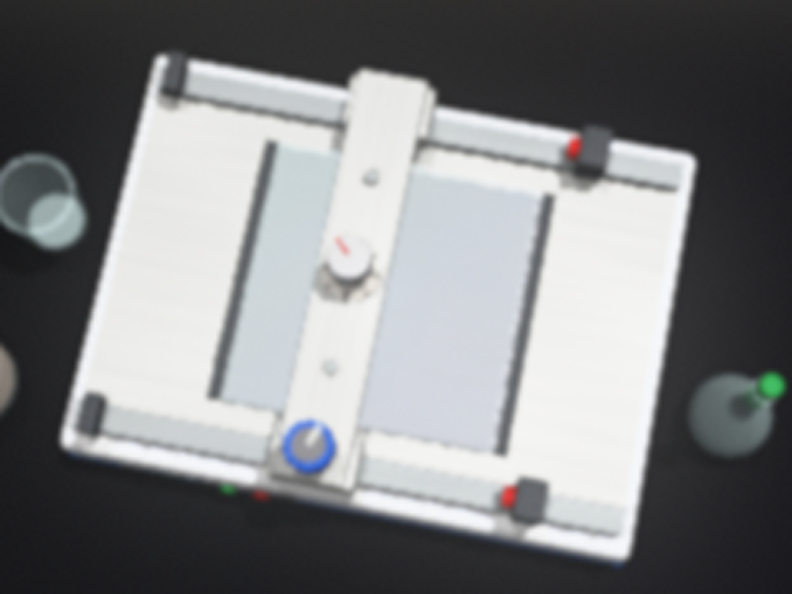

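View pics/scene_z.png

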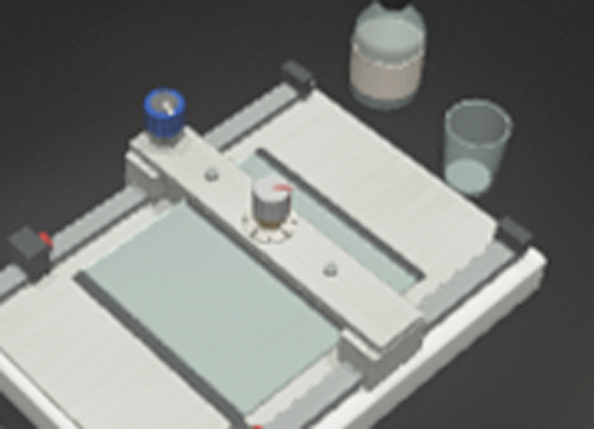

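Run:
```python
from h import *
T=vision.get_image("top");S=vision.get_image("scene")
zt=lambda x,y:(130+(x+.5)/3.3-.5,100+(y+.5)/3.3-.5); zs=lambda x,y:(190+(x+.5)/3.3-.5,120+(y+.5)/3.3-.5)
for n,a,b,z in(("knob",(308,446),(165,101),156.5),("screw",(350,256),(272,185),156.5)):
    x,e=tri([ray(T,zt(*a)),ray(S,zs(*b))]);print(n,x.round(1),np.round(e,1),onz(T,zt(*a),z).round(1),onz(S,zs(*b),z).round(1))
for n,a in (("b1",(573,149)),("b2",(508,497))): print(n,onz(T,zt(*a),84).round(1))
c=[(162,52),(696,155),(628,560),(62,447)]
P=[onz(T,zt(*a),52)[:2] for a in c];print(np.round(P,1))
for i in range(4):
    d=P[(i+1)%4]-P[i];print(np.linalg.norm(d).round(1),np.degrees(np.arctan2(d[1],d[0])).round(2))
print("centre",np.mean(P,0))
print("flask base", onz(T,zt(730,416),31).round(1),"stopper",onz(T,zt(771,385),155).round(1))
for n in("beaker rim",(36,195),75),("beaker base",(56,221),2),("bottle",(-43,370),130):print(n[0],onz(T,zt(*n[1]),n[2]).round(1))
```

```text
knob [519.3 106.4 158.8] [0.8 0.8] [519.  106.  156.5] [518.4 108.9 156.5]
screw [646.4  77.1 161. ] [0.7 0.7] [647.   76.8 156.5] [644.7  81.2 156.5]
b1 [743.5 -85.2  84. ]
b2 [489.5 -28.6  84. ]
[[ 839.2  223.3]
 [ 747.4 -181.8]
 [ 445.7 -114.8]
 [ 535.8  291.8]]
415.3 -102.76
309.1 167.48
416.4 77.51
311.0 -12.72
centre [642.0221663   54.64374772]
flask base [ 550.8 -198.9   31. ] stopper [ 553.1 -200.9  155. ]
beaker rim [719.7 310.6  75. ]
beaker base [720.7 313.    2. ]
bottle [579.7 346.5 130. ]
```

```bash
cat >> h.py <<'E'
def state():
    o=ctrl.get_obs();M=R.from_rotvec(o["orientation"]).as_matrix()
    return o,M
def rel(p,yaw=None,hgt=None):
    """tool-axis shift to bring TCP to p; yaw = world angle of tool y"""
    o,M=state();d=M.T@(np.array(p)-o["ee_pos"])
    y=np.degrees(np.arctan2(M[1,1],M[0,1]))
    print("t",round(o["t"],2),"pos",o["ee_pos"].round(1),"toolx",M[:,0].round(3),"tooly yaw",y.round(1),"w",round(o["width"],1),"F",o["ft_force"].round(1),"M",o["moment"].round(2),"q",o["qpos"].round(2))
    print("shift mm",d.round(1)); return d
E
python3 - <<'E'
from h import *
rel([519,106.5,210])
o,M=state();print(M.round(3))
E
```

```text
t 0.25 pos [253.5 571.  222.3] toolx [-0.    -0.001 -1.   ] tooly yaw 66.1 w 87.6 F [-0.1 -0.8 -0.5] M [ 0.01  0.01 -0.  ] q [ 1.13  0.42  1.63 -0.    1.09 -0.02]
shift mm [  12.5 -316.8  431.2]
[[-0.     0.406  0.914]
 [-0.001  0.914 -0.406]
 [-1.    -0.001 -0.   ]]
```

```bash
python3 -m crank '[[[0,-0.02,0.027],[0,0,0],0.0878],[[0,-0.02,0.027],[0,0,0],0.0878],[[0,-0.02,0.027],[0,0,0],0.0878],[[0,-0.02,0.027],[0,0,0],0.0878],[[0,-0.02,0.027],[0,0,0],0.0878],[[0,-0.02,0.027],[0,0,0],0.0878],[[0,-0.02,0.027],[0,0,0],0.0878],[[0,-0.02,0.027],[0,0,0],0.0878]]'
python3 - <<'E'
from h import *
rel([519,106.5,210])
E
```

```text
t: 0.92
ee_pos: [386.5, 335.9, 222.7]
orientation: [0.328, 1.546, -0.327]
ft_force: [0.7, 0.6, -0.4]
width: 87.9
t 0.92 pos [386.5 335.9 222.7] toolx [ 0.  0. -1.] tooly yaw 66.1 w 87.9 F [ 0.7  0.6 -0.4] M [ 0.01  0.02 -0.  ] q [ 0.69  0.26  1.88 -0.    1.01 -0.46]
shift mm [  12.7 -156.   214.1]
```

```bash
python3 -m crank '[[[0.002,-0.0223,0.0306],[0,0,0],0.0878],[[0.002,-0.0223,0.0306],[0,0,0],0.0878],[[0.002,-0.0223,0.0306],[0,0,0],0.0878],[[0.002,-0.0223,0.0306],[0,0,0],0.0878],[[0.002,-0.0223,0.0306],[0,0,0],0.0878],[[0.002,-0.0223,0.0306],[0,0,0],0.0878],[[0,-0.0223,0.0306],[-0.0975,0,0],0.0878],[[0,0,0],[-0.0975,0,0],0.0878]]'
python3 - <<'E'
from h import *
rel([519,106.5,127.5])
o=ctrl.get_obs();W=vision.get_image("wrist");cv2.imwrite("pics/w1.png",W["img"])
np.save("o1.npy",np.r_[o["ee_pos"],o["orientation"]])
print(proj(W,[519,106.5,156.5],o))
T=vision.get_image("top");cv2.imwrite("pics/t1.png",T["img"])
E
```

```text
t: 1.58
ee_pos: [521.4, 103.1, 210.8]
orientation: [0.174, 1.562, -0.175]
ft_force: [1.2, 0.4, -0.4]
width: 87.9
t 1.58 pos [521.4 103.1 210.8] toolx [ 0.002 -0.001 -1.   ] tooly yaw 77.2 w 87.9 F [ 1.2  0.4 -0.4] M [0.04 0.03 0.02] q [ 0.17  0.3   1.85 -0.    0.99 -1.17]
shift mm [83.3  2.9 -3.3]
[253.10130728 206.51104472]
```

View pics/w1.png

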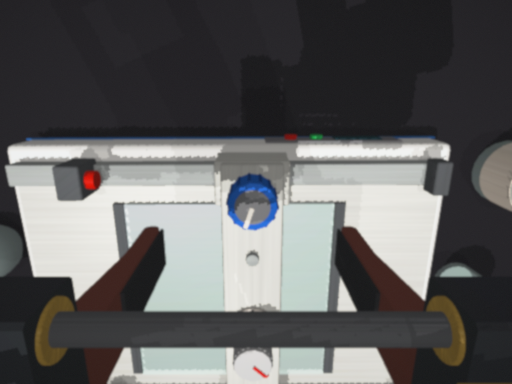

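The wrist view confirms the knob cap at about (252,207), against a predicted (253,206.5). The rails are level, so the yaw matches. I'll go down to grip height.

```bash
python3 -m crank '[[[0,0.003,-0.0033],[0,0,0],0.0878],[[0.012,0,0],[0,0,0],0.0878],[[0.012,0,0],[0,0,0],0.0878],[[0.012,0,0],[0,0,0],0.0878],[[0.012,0,0],[0,0,0],0.0878],[[0.012,0,0],[0,0,0],0.0878],[[0.012,0,0],[0,0,0],0.0878],[[0.011,0,0],[0,0,0],0.0878]]'
python3 - <<'E'
from h import *
rel([519,106.5,127.5])
E
python3 -m crank '[[[0,0,0],[0,0,0],0.05],[[0,0,0],[0,0,0],0.04],[[0,0,0],[0,0,0],0.02],[[0,0,0],[0,0,0],0.02],[[0,0,0],[0,0,0],0.02],[[0,0,0],[0,0,0],0.02],[[0,0,0],[0,0,0],0.02],[[0,0,0],[0,0,0],0.02]]'
python3 - <<'E'
from h import *
rel([519,106.5,127.5])
for n in ("wrist","top"):
  cv2.imwrite(f"pics/{n}2.png",vision.get_image(n)["img"])
E
```

```text
t: 2.35
ee_pos: [515.0, 113.0, 127.1]
orientation: [0.175, 1.564, -0.175]
ft_force: [0.3, 0.2, -0.3]
width: 87.7
t 2.35 pos [515.  113.  127.1] toolx [-0.  0. -1.] tooly yaw 77.2 w 87.7 F [ 0.3  0.2 -0.3] M [ 0.04  0.02 -0.03] q [ 0.19  0.42  1.91  0.    0.81 -1.15]
shift mm [-0.4 -5.4  5.3]
t: 3.02
ee_pos: [516.0, 111.1, 127.9]
orientation: [0.175, 1.563, -0.175]
ft_force: [-0.1, -0.9, 0.4]
width: 37.8
t 3.02 pos [516.  111.1 127.9] toolx [ 0. -0. -1.] tooly yaw 77.2 w 37.8 F [-0.1 -0.9  0.4] M [-0.13  0.05 -0.03] q [ 0.19  0.42  1.91 -0.    0.81 -1.16]
shift mm [ 0.4 -3.9  3.9]
```

View pics/wrist2.png

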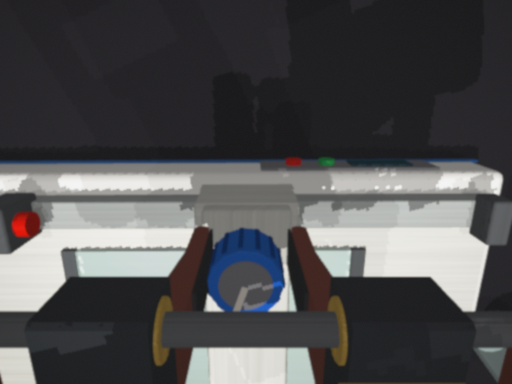

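```bash
python3 - <<'E'
from h import *
for i in range(3):
  o=ctrl.get_obs(); W=vision.get_image("wrist"); print(o["ee_pos"].round(1),proj(W,[519,106.5,156.5],o).round(1),onz(W,(246,284),156.5,o).round(1))
E
python3 -m crank '[[[0,-0.003,0.004],[0,0,0],0.05],[[0,0,0],[0,0,0],0.05],[[0,0,0],[0,0,0],0.04],[[0,0,0],[0,0,0],0.02],[[0,0,0],[0,0,0],0.02],[[0,0,0],[0,0,0],0.02],[[0,0,0],[0,0,0],0.02],[[0,0,0],[0,0,0],0.02]]'
python3 -m crank '[[[0,0,0],[0,0,0],0.02],[[0,0,0],[0,0,0],0.02],[[0,0,0],[0,0,0],0.02],[[0,0,0],[0,0,0],0.02],[[0,0,0],[0,0,0],0.02],[[0,0,0],[0,0,0],0.02],[[0,0,0],[0,0,0],0.02],[[0,0,0],[0,0,0],0.02]]'
python3 - <<'E'
from h import *
rel([519,106.5,127.5])
W=vision.get_image("wrist");cv2.imwrite("pics/w3.png",W["img"])
E
```

```text
[516.1 111.4 127.9] [238.7 284.9] [519.3 109.7 156.5]
[516.1 111.4 127.9] [238.7 284.9] [519.2 109.7 156.5]
[516.1 111.4 127.9] [238.7 284.9] [519.3 109.7 156.5]
t: 3.93
ee_pos: [519.2, 107.6, 127.6]
orientation: [0.175, 1.564, -0.175]
ft_force: [0.4, 0.3, -2.5]
width: 33.5
t: 4.6
ee_pos: [519.2, 107.6, 127.6]
orientation: [0.175, 1.564, -0.175]
ft_force: [2.3, -0.2, -3.8]
width: 33.1
t 4.6 pos [519.2 107.6 127.6] toolx [ 0. -0. -1.] tooly yaw 77.2 w 33.1 F [ 2.3 -0.2 -3.8] M [-0.03 -0.35  0.  ] q [ 0.18  0.42  1.91 -0.    0.81 -1.17]
shift mm [ 0.1 -1.1  0. ]
```

View pics/w3.png

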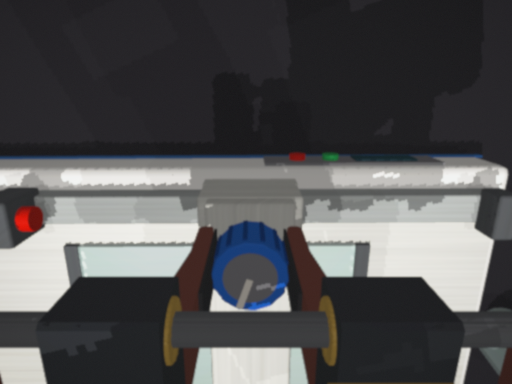

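The knob sits centred between the pads at about (250,278), with the opening at 33.1 mm. Next I'll drag the carriage towards the red bumper.

```bash
python3 -m crank '[[[0,-0.006,0],[0,0,0],0.02],[[0,-0.012,0],[0,0,0],0.02],[[0,-0.015,0],[0,0,0],0.02],[[0,-0.015,0],[0,0,0],0.02],[[0,-0.015,0],[0,0,0],0.02],[[0,-0.015,0],[0,0,0],0.02],[[0,-0.01,0],[0,0,0],0.02],[[0,-0.006,0],[0,0,0],0.02]]'
python3 -m crank '[[[0,0,0],[0,0,0],0.02],[[0,-0.001,0],[0,0,0],0.02],[[0,-0.001,0],[0,0,0],0.02],[[0,-0.001,0],[0,0,0],0.02],[[0,-0.001,0],[0,0,0],0.02],[[0,-0.001,0],[0,0,0],0.02],[[0,0,0],[0,0,0],0.02],[[0,0,0],[0,0,0],0.02]]'
python3 - <<'E'
from h import *
rel([497.4,4.2,127.5])
for n in ("wrist","top"):
  cv2.imwrite(f"pics/{n}4.png",vision.get_image(n)["img"])
E
```

```text
t: 5.32
ee_pos: [498.5, 14.3, 127.6]
orientation: [0.175, 1.563, -0.176]
ft_force: [5.6, 0.8, -8.1]
width: 33.3
t: 5.98
ee_pos: [497.7, 10.7, 127.6]
orientation: [0.175, 1.563, -0.175]
ft_force: [4.8, -2.2, -8.1]
width: 33.8
t 5.98 pos [497.7  10.7 127.6] toolx [ 0.001 -0.    -1.   ] tooly yaw 77.2 w 33.8 F [ 4.8 -2.2 -8.1] M [-0.2  -0.87 -0.06] q [-0.    0.38  1.98 -0.    0.78 -1.35]
shift mm [ 0.1 -6.4  1.2]
```

View pics/wrist4.png

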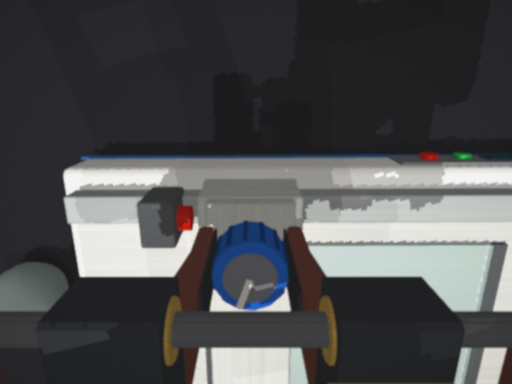

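View pics/top4.png

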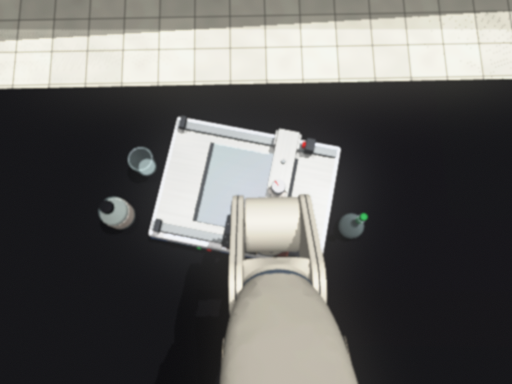

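The carriage is a few millimetres short of the red bumper: in the wrist view the bumper face is at about x=192 and the foot at about x=200. I'll creep on and watch the force.

```bash
python3 -m crank '[[[0,-0.001,0],[0,0,0],0.02],[[0,-0.001,0],[0,0,0],0.02],[[0,-0.001,0],[0,0,0],0.02],[[0,-0.001,0],[0,0,0],0.02],[[0,-0.001,0],[0,0,0],0.02],[[0,0,0],[0,0,0],0.02],[[0,0,0],[0,0,0],0.02],[[0,0,0],[0,0,0],0.02]]'
python3 - <<'E'
from h import *
rel([497.4,4.2,127.5])
E
python3 -m crank '[[[0,-0.001,0],[0,0,0],0.02],[[0,-0.001,0],[0,0,0],0.02],[[0,0,0],[0,0,0],0.02],[[0,0,0],[0,0,0],0.02],[[0,0,0],[0,0,0],0.02],[[0,0,0],[0,0,0],0.02],[[0,0,0],[0,0,0],0.02],[[0,0,0],[0,0,0],0.02]]'
python3 - <<'E'
from h import *
rel([497.4,4.2,127.5])
for n in ("wrist","top"):
  cv2.imwrite(f"pics/{n}5.png",vision.get_image(n)["img"])
E
```

```text
t: 6.75
ee_pos: [496.6, 5.9, 127.6]
orientation: [0.175, 1.563, -0.175]
ft_force: [4.7, -2.0, -7.6]
width: 33.5
t 6.75 pos [496.6   5.9 127.6] toolx [ 0.001 -0.    -1.   ] tooly yaw 77.2 w 33.5 F [ 4.7 -2.  -7.6] M [-0.18 -0.9  -0.02] q [-0.01  0.38  1.98 -0.    0.78 -1.36]
shift mm [ 0.1 -1.5  1.2]
t: 7.42
ee_pos: [496.3, 4.7, 127.7]
orientation: [0.176, 1.562, -0.174]
ft_force: [5.4, 3.5, -8.2]
width: 33.7
t 7.42 pos [496.3   4.7 127.7] toolx [ 0.001  0.001 -1.   ] tooly yaw 77.2 w 33.7 F [ 5.4  3.5 -8.2] M [ 0.54 -0.97 -0.04] q [-0.02  0.38  1.98  0.    0.78 -1.36]
shift mm [ 0.2 -0.3  1.1]
```

View pics/wrist5.png

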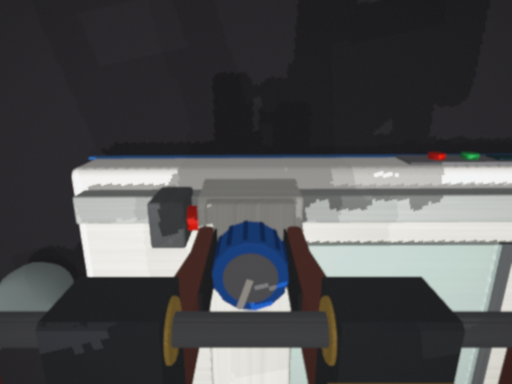

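The bumper at about (193,217) now touches the foot, and Fy has flipped from -2 to +3.5 N, which means contact. I'll push a little further to confirm.

```bash
python3 -m crank '[[[0,-0.001,0],[0,0,0],0.02],[[0,-0.0005,0],[0,0,0],0.02],[[0,0,0],[0,0,0],0.02],[[0,0,0],[0,0,0],0.02],[[0,0,0],[0,0,0],0.02],[[0,0,0],[0,0,0],0.02],[[0,0,0],[0,0,0],0.02],[[0,0,0],[0,0,0],0.02]]'
python3 - <<'E'
from h import *
rel([497.4,4.2,127.5])
E
```

```text
t: 8.18
ee_pos: [496.3, 4.5, 127.7]
orientation: [0.178, 1.562, -0.173]
ft_force: [8.1, 11.1, -10.4]
width: 33.5
t 8.18 pos [496.3   4.5 127.7] toolx [ 0.002  0.003 -1.   ] tooly yaw 77.2 w 33.5 F [  8.1  11.1 -10.4] M [ 2.04 -1.19  0.03] q [-0.02  0.38  1.98  0.    0.78 -1.37]
shift mm [ 0.2 -0.1  1.1]
```

It is home: 1.5 mm of command moved it only 0.2 mm, and Fy rose to 11 N. Now I'll turn the knob clockwise, which is +tool x.

```bash
python3 -m crank '[[[0,0,0],[0.1,0,0],0.02],[[0,0,0],[0.1,0,0],0.02],[[0,0,0],[0.1,0,0],0.02],[[0,0,0],[0.1,0,0],0.02],[[0,0,0],[0.1,0,0],0.02],[[0,0,0],[0.1,0,0],0.02],[[0,0,0],[0.1,0,0],0.02],[[0,0,0],[0.1,0,0],0.02]]'
python3 - <<'E'
from h import *
rel([496.3,4.5,127.5])
E
python3 -m crank '[[[0,0,0],[0.07,0,0],0.02],[[0,0,0],[0.07,0,0],0.02],[[0,0,0],[0.05,0,0],0.02],[[0,0,0],[0.05,0,0],0.02],[[0,0,0],[0.03,0,0],0.02],[[0,0,0],[0.03,0,0],0.02],[[0,0,0],[0,0,0],0.02],[[0,0,0],[0,0,0],0.02]]'
python3 - <<'E'
from h import *
rel([496.3,4.5,127.5])
for n in ("wrist",):
  cv2.imwrite(f"pics/{n}6.png",vision.get_image(n)["img"])
E
```

```text
t: 8.85
ee_pos: [496.8, 5.0, 127.7]
orientation: [0.805, 1.417, -0.797]
ft_force: [9.2, 14.9, -11.7]
width: 33.4
t 8.85 pos [496.8   5.  127.7] toolx [ 0.003  0.004 -1.   ] tooly yaw 31.1 w 33.4 F [  9.2  14.9 -11.7] M [ 2.55 -1.4   0.12] q [-0.02  0.38  1.98  0.01  0.78 -0.56]
shift mm [ 0.2 -0.7  0.2]
t: 9.52
ee_pos: [497.0, 5.1, 127.7]
orientation: [1.03, 1.316, -1.021]
ft_force: [9.4, 15.3, -12.6]
width: 33.0
t 9.52 pos [497.    5.1 127.7] toolx [ 0.003  0.004 -1.   ] tooly yaw 14.1 w 33.0 F [  9.4  15.3 -12.6] M [ 2.56 -1.41 -0.06] q [-0.02  0.38  1.98  0.01  0.78 -0.27]
shift mm [ 0.2 -0.8  0.4]
```

View pics/wrist6.png

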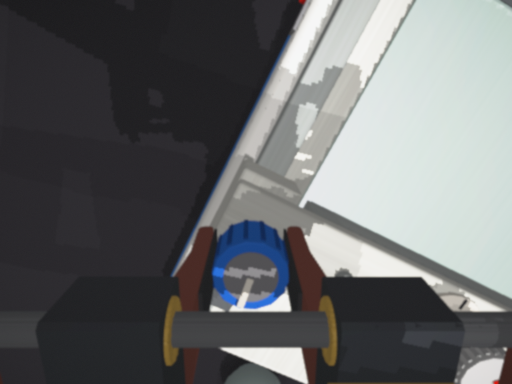

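```bash
python3 -m crank '[[[0,0,0],[0.05,0,0],0.02],[[0,0,0],[0.05,0,0],0.02],[[0,0,0],[0.05,0,0],0.02],[[0,0,0],[0.03,0,0],0.02],[[0,0,0],[0.02,0,0],0.02],[[0,0,0],[0,0,0],0.02],[[0,0,0],[0,0,0],0.02],[[0,0,0],[0,0,0],0.02]]'
python3 - <<'E'
from h import *
rel([496.3,4.5,127.5])
E
python3 -m crank '[[[0,0,0],[0.05,0,0],0.02],[[0,0,0],[0.05,0,0],0.02],[[0,0,0],[0.03,0,0],0.02],[[0,0,0],[0.02,0,0],0.02],[[0,0,0],[0,0,0],0.02],[[0,0,0],[0,0,0],0.02],[[0,0,0],[0,0,0],0.02],[[0,0,0],[0,0,0],0.02]]'
python3 - <<'E'
from h import *
rel([496.3,4.5,127.5])
for n in ("wrist",):
  cv2.imwrite(f"pics/{n}7.png",vision.get_image(n)["img"])
E
```

```text
t: 10.23
ee_pos: [497.3, 4.9, 127.8]
orientation: [1.178, 1.231, -1.169]
ft_force: [9.6, 13.0, -12.5]
width: 33.4
t 10.23 pos [497.3   4.9 127.8] toolx [ 0.004  0.003 -1.   ] tooly yaw 2.7 w 33.4 F [  9.6  13.  -12.5] M [ 2.37 -1.62  0.32] q [-0.02  0.38  1.98  0.    0.78 -0.07]
shift mm [ 0.3 -1.   0.3]
t: 10.9
ee_pos: [497.2, 3.5, 128.1]
orientation: [1.286, 1.158, -1.28]
ft_force: [7.6, 5.7, -8.9]
width: 33.4
t 10.9 pos [497.2   3.5 128.1] toolx [ 0.004  0.001 -1.   ] tooly yaw -5.8 w 33.4 F [ 7.6  5.7 -8.9] M [ 0.8  -1.34  0.16] q [-0.02  0.38  1.98  0.    0.78  0.08]
shift mm [ 0.6 -1.  -0.9]
```

View pics/wrist7.png

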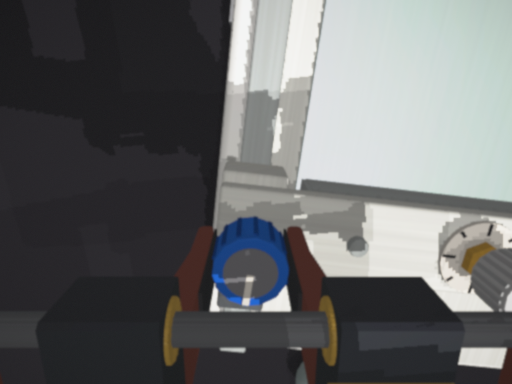

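```bash
python3 - <<'E'
from h import *
c=[cv2.resize(cv2.imread(f"pics/wrist{k}.png")[225:315,200:300],(390,390),interpolation=cv2.INTER_CUBIC) for k in(6,7)]
cv2.imwrite("pics/cmp.png",np.hstack(c))
E
python3 -m crank '[[[0,0,0],[0.05,0,0],0.02],[[0,0,0],[0.04,0,0],0.02],[[0,0,0],[0.03,0,0],0.02],[[0,0,0],[0,0,0],0.02],[[0,0,0],[0,0,0],0.02],[[0,0,0],[0,0,0],0.02],[[0,0,0],[0,0,0],0.02],[[0,0,0],[0,0,0],0.02]]'
python3 - <<'E'
from h import *
rel([496.3,4.5,127.5])
W=vision.get_image("wrist")["img"];cv2.imwrite("pics/wrist8.png",W)
c=[cv2.resize(cv2.imread(f"pics/wrist{k}.png")[225:315,200:300],(390,390),interpolation=cv2.INTER_CUBIC) for k in(7,8)]
cv2.imwrite("pics/cmp2.png",np.hstack(c))
E
```

```text
t: 11.62
ee_pos: [497.0, 3.1, 128.3]
orientation: [1.372, 1.095, -1.367]
ft_force: [6.2, 3.5, -6.0]
width: 33.3
t 11.62 pos [497.    3.1 128.3] toolx [ 0.003  0.    -1.   ] tooly yaw -12.7 w 33.3 F [ 6.2  3.5 -6. ] M [ 0.41 -1.02  0.4 ] q [-0.02  0.38  1.98  0.    0.78  0.2 ]
shift mm [ 0.8 -1.  -1.2]
```

View pics/cmp.png

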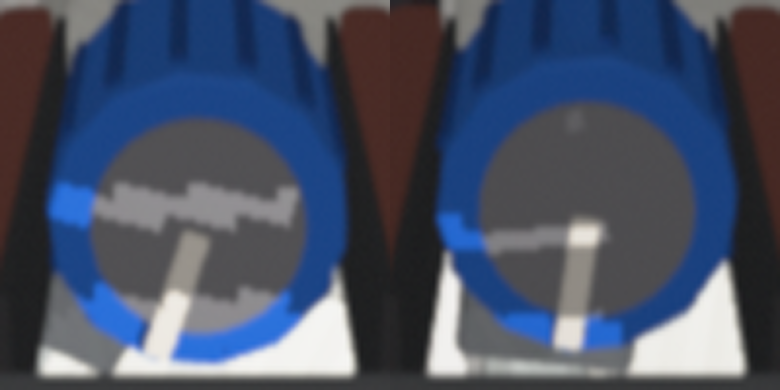

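View pics/cmp2.png

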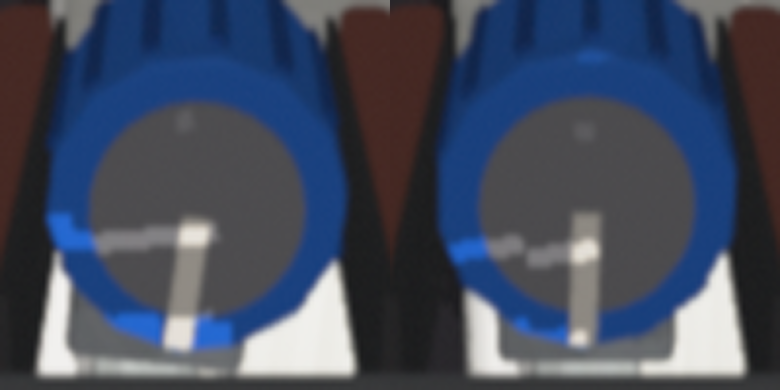

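Comparing the pictures, the white line moved from 17° to 8° to 1° relative to the jaws. The last 7° of twist turned the knob not at all, so it is against its stop. The turn was about 1.29 rad, which puts the start near 0.31. Next I'll release and lift.

```bash
python3 -m crank '[[[0,0,0],[0,0,0],0.05],[[0,0,0],[0,0,0],0.07],[[0,0,0],[0,0,0],0.0878],[[0,0,0],[0,0,0],0.0878],[[0,0,0],[0,0,0],0.0878],[[-0.01,0,0],[0,0,0],0.0878],[[-0.03,0,0],[0,0,0],0.0878],[[-0.03,0,0],[0,0,0],0.0878]]'
python3 - <<'E'
from h import *
rel([624,-24.4,195])
T=vision.get_image("top");cv2.imwrite("pics/top9.png",T["img"]);S=vision.get_image("scene");cv2.imwrite("pics/scene9.png",S["img"])
W=vision.get_image("wrist")["img"];cv2.imwrite("pics/wrist9.png",W)
E
```

```text
t: 12.33
ee_pos: [494.2, 2.7, 198.0]
orientation: [1.369, 1.098, -1.374]
ft_force: [0.5, 0.4, 0.1]
width: 82.9
t 12.33 pos [494.2   2.7 198. ] toolx [-0.004  0.    -1.   ] tooly yaw -12.7 w 82.9 F [0.5 0.4 0.1] M [-0.09  0.04  0.  ] q [-0.02  0.27  1.93 -0.    0.95  0.2 ]
shift mm [  2.6 132.6  -2.1]
```

View pics/wrist9.png

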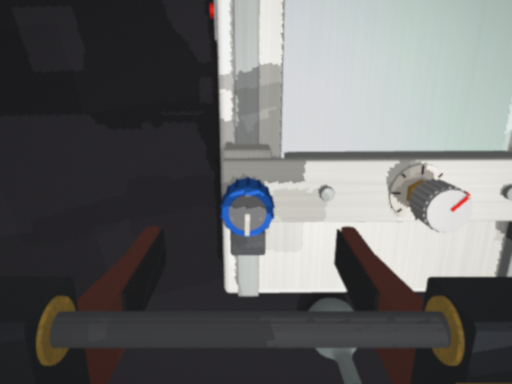

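View pics/top9.png

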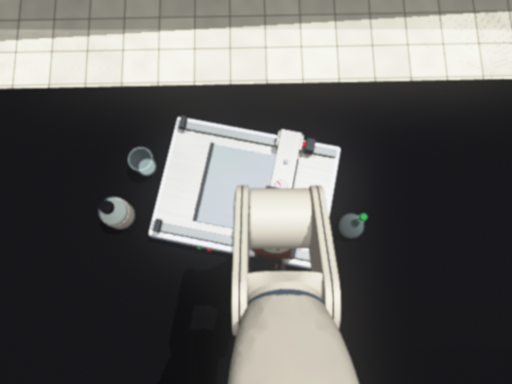

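View pics/scene9.png

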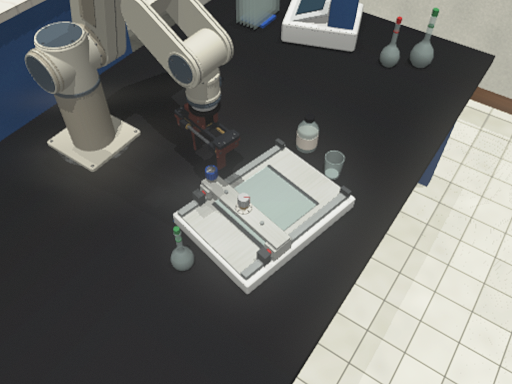

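The wrist view shows the knob at about (247,213) with its line straight down, and the screw top at about (447,210). The scene and top views show the carriage on the bumpers and the glassware untouched.

Run:
```python
from h import *
o=ctrl.get_obs();W=vision.get_image("wrist");cv2.imwrite("pics/w10.png",W["img"])
print(o["ee_pos"].round(1))
T=vision.get_image("top")
for uv in((447,210),(247,213)): print(onz(W,uv,156.5,o).round(1))
rel([623.5,-24.4,198])
```

```text
[497.1   2.7 200.4]
[619.6 -20.3 156.5]
[495.6   5.9 156.5]
t 12.58 pos [495.1   2.8 197.8] toolx [ 0. -0. -1.] tooly yaw -12.7 w 87.7 F [-0.5 -0.4  0.3] M [-0.04  0.08 -0.02] q [-0.02  0.27  1.93 -0.    0.94  0.2 ]
shift mm [ -0.2 131.3  -1.8]
```

View pics/w10.png

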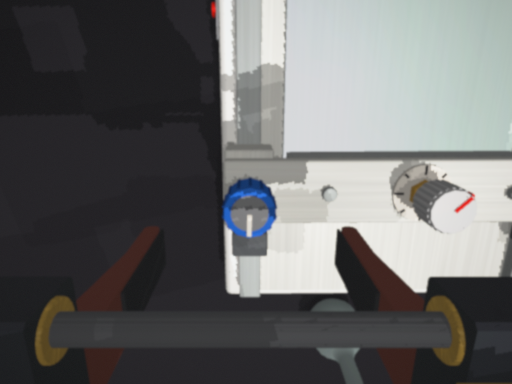

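```bash
python3 -m crank '[[[0,0.032,-0.001],[0,0,0],0.0878],[[0,0.032,-0.001],[0,0,0],0.0878],[[0,0.033,-0.001],[0,0,0],0.0878],[[0,0.032,0],[0,0,0],0.0878],[[0,0,0],[-0.12,0,0],0.0878],[[0,0,0],[-0.12,0,0],0.0878],[[0,0,0],[-0.12,0,0],0.0878],[[0,0,0],[-0.12,0,0],0.0878]]'
python3 -m crank '[[[0,0,0],[-0.12,0,0],0.0878],[[0,0,0],[-0.12,0,0],0.0878],[[0,0,0],[-0.06,0,0],0.0878],[[0,0,0],[0,0,0],0.0878],[[0,0,0],[0,0,0],0.0878],[[0,0,0],[0,0,0],0.0878],[[0,0,0],[0,0,0],0.0878],[[0,0,0],[0,0,0],0.0878]]'
python3 - <<'E'
from h import *
o=ctrl.get_obs();W=vision.get_image("wrist");cv2.imwrite("pics/w11.png",W["img"])
print("proj",proj(W,[622,-23,156.5],o));np.savez("o11",**o)
rel([622,-23,127.5])
E
```

```text
t: 13.25
ee_pos: [620.9, -22.7, 195.5]
orientation: [1.011, 1.326, -1.015]
ft_force: [-0.1, -0.3, 0.5]
width: 87.7
t: 13.92
ee_pos: [621.8, -22.7, 197.4]
orientation: [0.79, 1.423, -0.79]
ft_force: [-0.0, 0.9, -0.7]
width: 87.7
proj [249.64604014 219.51828297]
t 13.97 pos [621.9 -22.7 197.6] toolx [-0.  0. -1.] tooly yaw 31.9 w 87.9 F [-0.1  1.3 -0.2] M [-0.04  0.02  0.01] q [-0.06  0.45  1.66  0.    1.04 -0.61]
shift mm [70.1 -0.   0.3]
```

View pics/w11.png

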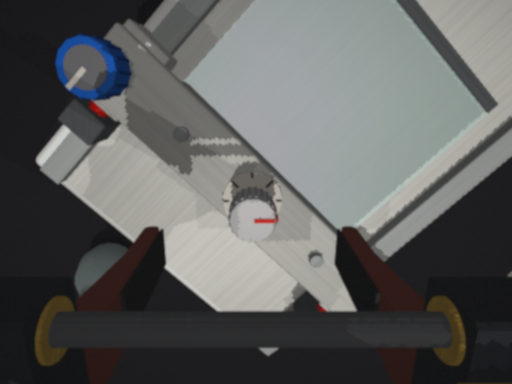

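The screw top is centred at about (253,220), against a predicted (249.6,219.5), so it lies about 1 mm further along tool y. I'll go down to it.

```bash
python3 -m crank '[[[0.01,0.001,0],[0,0,0],0.0878],[[0.015,0,0],[0,0,0],0.0878],[[0.015,0,0],[0,0,0],0.0878],[[0.015,0,0],[0,0,0],0.0878],[[0.01,0,0],[0,0,0],0.07],[[0.005,0,0],[0,0,0],0.05],[[0,0,0],[0,0,0],0.04],[[0,0,0],[0,0,0],0.04]]'
python3 - <<'E'
from h import *
o=ctrl.get_obs();W=vision.get_image("wrist");cv2.imwrite("pics/w12.png",W["img"])
rel([622,-23,127.5])
print(proj(W,[622,-23,156.5],o))
E
```

```text
t: 14.63
ee_pos: [622.9, -22.2, 127.6]
orientation: [0.789, 1.423, -0.789]
ft_force: [-0.5, -0.4, 0.9]
width: 64.2
t 14.68 pos [623.2 -22.2 128.2] toolx [ 0.001 -0.    -1.   ] tooly yaw 32.0 w 60.5 F [-0.2 -0.1  0.8] M [-0.04 -0.02  0.04] q [-0.05  0.54  1.69 -0.    0.91 -0.61]
shift mm [ 0.7 -1.5  0. ]
[246.72085042 278.43026964]
```

View pics/w12.png

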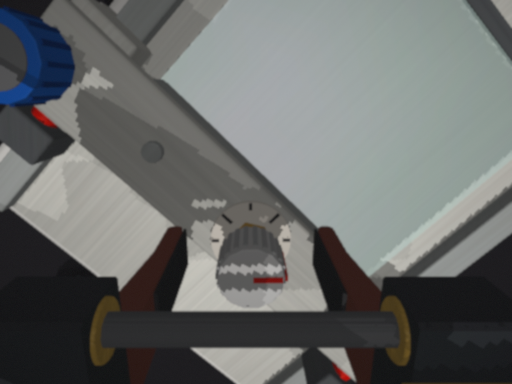

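The screw head is at about (251,280), centred between the pads. Close.

```bash
python3 -m crank '[[[0,0,0],[0,0,0],0.03],[[0,0,0],[0,0,0],0.015],[[0,0,0],[0,0,0],0.015],[[0,0,0],[0,0,0],0.015],[[0,0,0],[0,0,0],0.015],[[0,0,0],[0,0,0],0.015],[[0,0,0],[0,0,0],0.015],[[0,0,0],[0,0,0],0.015]]'
python3 -m crank '[[[0,0,0],[0,0,0],0.015],[[0,0,0],[0,0,0],0.015],[[0,0,0],[0,0,0],0.015],[[0,0,0],[0,0,0],0.015],[[0,0,0],[0,0,0],0.015],[[0,0,0],[0,0,0],0.015],[[0,0,0],[0,0,0],0.015],[[0,0,0],[0,0,0],0.015]]'
python3 - <<'E'
from h import *
o=ctrl.get_obs();W=vision.get_image("wrist");cv2.imwrite("pics/w13.png",W["img"])
rel([622,-23,127.5])
cv2.imwrite("pics/w13z.png",cv2.resize(W["img"][200:320,170:330],None,fx=4,fy=4,interpolation=cv2.INTER_CUBIC))
E
```

```text
t: 15.35
ee_pos: [623.2, -22.0, 128.1]
orientation: [0.79, 1.422, -0.789]
ft_force: [2.0, 2.5, 2.5]
width: 29.5
t: 16.02
ee_pos: [623.2, -22.0, 128.0]
orientation: [0.79, 1.422, -0.789]
ft_force: [2.7, 3.2, 5.9]
width: 29.2
t 16.07 pos [623.3 -22.1 128.1] toolx [ 0.001  0.    -1.   ] tooly yaw 32.0 w 29.4 F [2.  3.7 5.1] M [ 0.45 -0.37 -0.01] q [-0.05  0.54  1.69  0.    0.91 -0.61]
shift mm [ 0.5 -1.6  0.1]
```

View pics/w13z.png

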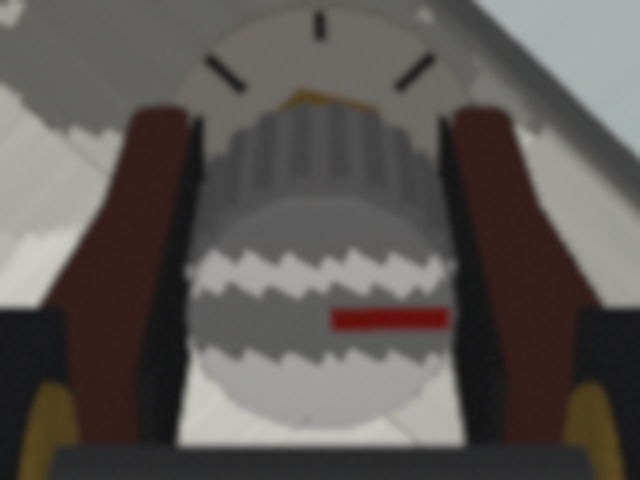

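```bash
cat >> h.py <<'E'
def line(tag):
    o=ctrl.get_obs();img=vision.get_image("wrist")["img"];cv2.imwrite(f"pics/{tag}.png",img)
    m=cv2.inRange(cv2.cvtColor(img,cv2.COLOR_BGR2HSV),(0,140,60),(8,255,255));m[:,:212]=0;m[:,292:]=0;m[:240]=0;m[310:]=0
    p=cv2.findNonZero(m);vx,vy,x,y=cv2.fitLine(p,cv2.DIST_L2,0,.01,.01).ravel();print("n",len(p),"line deg",np.degrees(np.arctan2(vy,vx)).round(1),"at",round(float(x),1),round(float(y),1))
    rel([623.3,-22.1,127.5])
E
python3 -c "
from h import *
line('w14')"
python3 -m crank '[[[0,0,0],[0.05,0,0],0.015],[[0,0,0],[0.08,0,0],0.015],[[0,0,0],[0.08,0,0],0.015],[[0,0,0],[0.08,0,0],0.015],[[0,0,0],[0.08,0,0],0.015],[[0,0,0],[0.08,0,0],0.015],[[0,0,0],[0.05,0,0],0.015],[[0,0,0],[0,0,0],0.015]]'
python3 -c "
from h import *
line('w15')"
```

```text
n 134 line deg -1.2 at 267.6 279.2
t 16.12 pos [623.2 -22.  128. ] toolx [ 0.001  0.    -1.   ] tooly yaw 32.0 w 29.4 F [1.9 3.7 5.1] M [ 0.46 -0.39  0.06] q [-0.05  0.54  1.69  0.    0.91 -0.61]
shift mm [0.5 0.  0.1]
t: 16.78
ee_pos: [624.1, -21.8, 128.1]
orientation: [1.17, 1.233, -1.166]
ft_force: [5.7, 4.6, 2.0]
width: 29.5
n 134 line deg -1.3 at 267.7 279.1
t 16.83 pos [624.1 -21.8 128.1] toolx [ 0.003  0.001 -1.   ] tooly yaw 3.3 w 29.7 F [6.2 3.9 2.2] M [ 0.7  -0.76 -0.06] q [-0.05  0.54  1.69  0.    0.91 -0.11]
shift mm [ 0.6 -0.8  0.3]
```

```bash
python3 -m crank '[[[0,0,0],[0.06,0,0],0.015],[[0,0,0],[0.06,0,0],0.015],[[0,0,0],[0.06,0,0],0.015],[[0,0,0],[0.06,0,0],0.015],[[0,0,0],[0.06,0,0],0.015],[[0,0,0],[0,0,0],0.015],[[0,0,0],[0,0,0],0.015],[[0,0,0],[0,0,0],0.015]]'
python3 -c "
from h import *
line('w16')"
```

```text
t: 17.5
ee_pos: [624.7, -21.8, 128.1]
orientation: [1.387, 1.083, -1.381]
ft_force: [8.5, 4.0, 0.7]
width: 29.5
n 139 line deg -0.4 at 267.4 279.0
t 17.55 pos [624.7 -21.9 128.1] toolx [ 0.004  0.    -1.   ] tooly yaw -13.8 w 29.5 F [8.  4.2 0.9] M [ 0.7  -1.05  0.24] q [-0.05  0.54  1.69  0.    0.91  0.19]
shift mm [ 0.6 -1.3  0.6]
```

```bash
python3 -m crank '[[[0,0.0015,0],[0.06,0,0],0.015],[[0,0,0],[0.06,0,0],0.015],[[0,0,0],[0.06,0,0],0.015],[[0,0,0],[0.06,0,0],0.015],[[0,0,0],[0.06,0,0],0.015],[[0,0,0],[0,0,0],0.015],[[0,0,0],[0,0,0],0.015],[[0,0,0],[0,0,0],0.015]]'
python3 -c "
from h import *
line('w17')"
```

```text
t: 18.22
ee_pos: [624.5, -23.2, 128.0]
orientation: [1.596, 0.901, -1.596]
ft_force: [1.2, -0.4, 4.4]
width: 29.4
n 164 line deg -40.6 at 269.7 268.0
t 18.27 pos [624.6 -23.2 128. ] toolx [ 0.001 -0.001 -1.   ] tooly yaw -31.0 w 29.2 F [ 0.9 -0.2  5.9] M [-0.12 -0.13  0.08] q [-0.06  0.54  1.69 -0.    0.91  0.49]
shift mm [ 0.5 -1.6 -0.3]
```

```bash
python3 -c "
from h import *
cv2.imwrite('pics/w17z.png',cv2.resize(np.hstack([cv2.imread(f'pics/w{k}.png')[190:320,170:330] for k in (16,17)]),None,fx=2.5,fy=2.5))"
```

```text
(no output)
```

View pics/w17z.png

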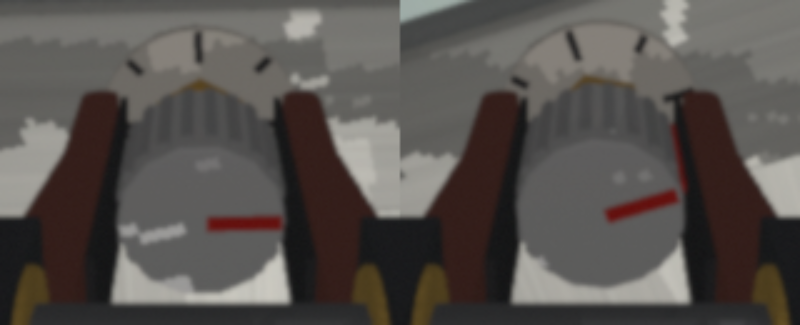

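View pics/w17.png

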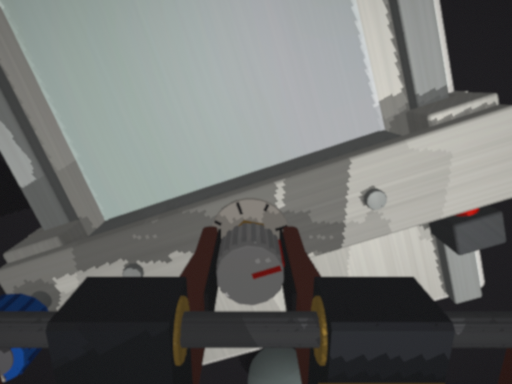

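Between the two pictures the red line swung from 0° to about -16° relative to the jaws during a 17° turn. My line fit of -40.6° also picked up the red bumper at the right edge, so I disregard it. That means the screw has reached its stop after about 0.8 rad. I'll confirm with a further small twist.

```bash
sed -i 's/m\[:,:212\]=0;m\[:,292:\]=0;m\[:240\]=0;m\[310:\]=0/m[:,:220]=0;m[:,283:]=0;m[:252]=0;m[302:]=0/' h.py
python3 -m crank '[[[0,0,0],[0.05,0,0],0.015],[[0,0,0],[0.05,0,0],0.015],[[0,0,0],[0.05,0,0],0.015],[[0,0,0],[0,0,0],0.015],[[0,0,0],[0,0,0],0.015],[[0,0,0],[0,0,0],0.015],[[0,0,0],[0,0,0],0.015],[[0,0,0],[0,0,0],0.015]]'
python3 -c "
from h import *
line('w18')
cv2.imwrite('pics/w18z.png',cv2.resize(np.hstack([cv2.imread(f'pics/w{k}.png')[190:320,170:330] for k in (17,18)]),None,fx=2.5,fy=2.5))"
```

```text
t: 18.93
ee_pos: [624.7, -23.2, 128.1]
orientation: [1.698, 0.797, -1.697]
ft_force: [2.9, 0.0, 4.6]
width: 29.5
n 158 line deg -33.7 at 267.8 267.7
t 18.98 pos [624.7 -23.2 128. ] toolx [ 0.001 -0.001 -1.   ] tooly yaw -39.6 w 29.5 F [2.3 0.4 4.7] M [-0.04 -0.3   0.25] q [-0.06  0.54  1.69 -0.    0.91  0.64]
shift mm [ 0.5 -1.8  0.1]
```

View pics/w18z.png

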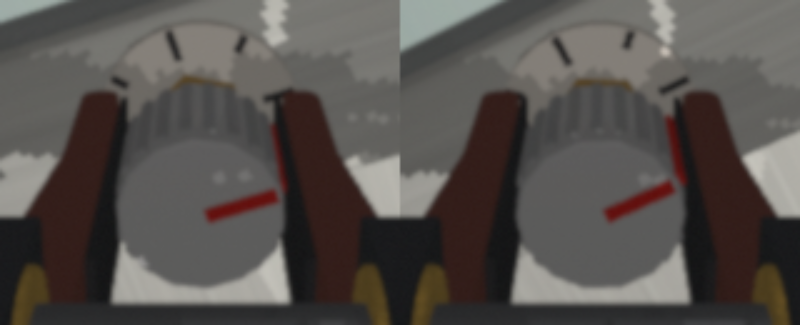

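The line lagged another 9° for 8.6° of twist, so the screw is firmly on its seat. The line's world angle there is about -15°. Now I'll back off 1.57 rad.

```bash
python3 -m crank '[[[0,0,0],[-0.06,0,0],0.015],[[0,0,0],[-0.1,0,0],0.015],[[0,0,0],[-0.1,0,0],0.015],[[0,0,0],[-0.1,0,0],0.015],[[0,0,0],[-0.1,0,0],0.015],[[0,0,0],[-0.1,0,0],0.015],[[0,0,0],[-0.1,0,0],0.015],[[0,0,0],[-0.1,0,0],0.015]]'
python3 -m crank '[[[0,0,0],[-0.1,0,0],0.015],[[0,0,0],[-0.1,0,0],0.015],[[0,0,0],[-0.1,0,0],0.015],[[0,0,0],[-0.1,0,0],0.015],[[0,0,0],[-0.1,0,0],0.015],[[0,0,0],[-0.1,0,0],0.015],[[0,0,0],[-0.1,0,0],0.015],[[0,0,0],[-0.05,0,0],0.015]]'
python3 -m crank '[[[0,0,0],[-0.05,0,0],0.015],[[0,0,0],[-0.02,0,0],0.015],[[0,0,0],[0,0,0],0.015],[[0,0,0],[0,0,0],0.015],[[0,0,0],[0,0,0],0.015],[[0,0,0],[0,0,0],0.015],[[0,0,0],[0,0,0],0.015],[[0,0,0],[0,0,0],0.015]]'
python3 -c "
from h import *
line('w19')
for n in('top','scene'):cv2.imwrite(f'pics/{n}19.png',vision.get_image(n)['img'])
cv2.imwrite('pics/w19z.png',cv2.resize(np.hstack([cv2.imread(f'pics/w{k}.png')[190:320,170:330] for k in (18,19)]),None,fx=2.5,fy=2.5))"
```

```text
t: 19.65
ee_pos: [624.2, -23.0, 128.0]
orientation: [1.155, 1.242, -1.156]
ft_force: [-0.4, 0.3, 7.4]
width: 29.4
t: 20.32
ee_pos: [623.8, -23.1, 128.0]
orientation: [0.584, 1.491, -0.586]
ft_force: [-1.0, -0.5, 7.3]
width: 29.5
t: 20.98
ee_pos: [623.7, -23.2, 128.0]
orientation: [0.533, 1.504, -0.535]
ft_force: [-1.6, -0.7, 8.7]
width: 29.6
n 162 line deg -34.1 at 267.8 267.7
t 21.03 pos [623.8 -23.2 128. ] toolx [-0.001 -0.001 -1.   ] tooly yaw 50.9 w 29.3 F [-1.7 -1.1  8. ] M [-0.07  0.09  0.03] q [-0.06  0.54  1.69 -0.    0.91 -0.94]
shift mm [ 0.5  0.6 -1.1]
```

View pics/w19z.png

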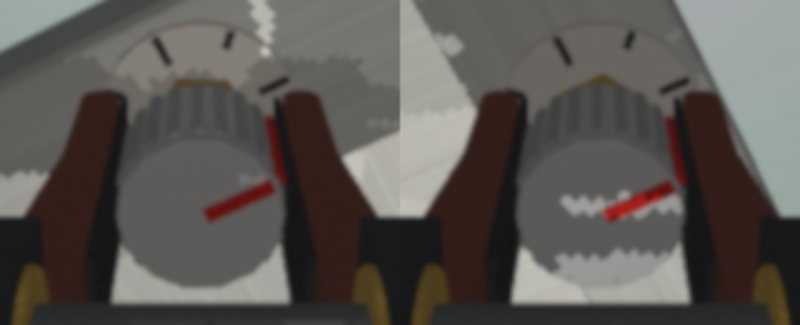

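View pics/w19.png

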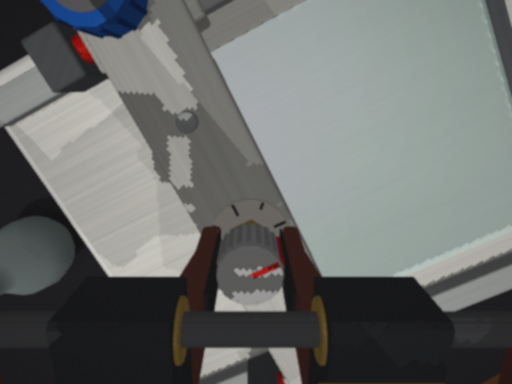

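View pics/scene19.png

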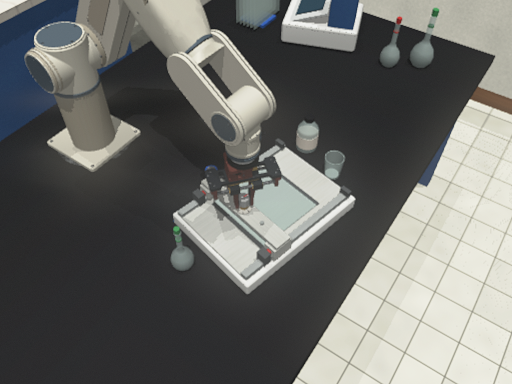

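View pics/top19.png

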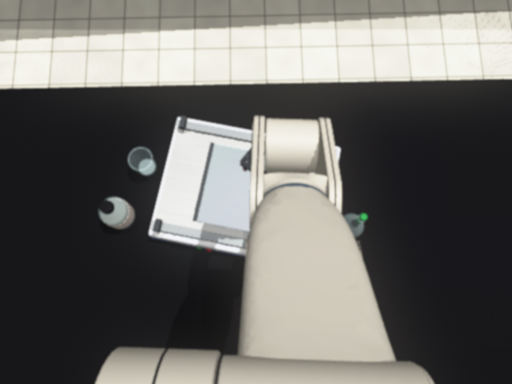

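In the wrist view the line has the same place in the jaws after the back-off. The gripper turned 90.5°, so the screw followed without slipping. The bumper at about (85,48) still touches the carriage, the flask, bottle and beaker are where they were, and forces are small. Handing in.

```bash
python3 -c "
from workcell import workorder
print(workorder.close_job())"
```

```text
the job is handed in; nothing more can be done
None
```

The job is done and handed in at about 21 s of the 58 s allowed. No verdict was reported, so these results are from my own last checks.

- **Carriage:** I dragged it home by the clamp knob. It is against the bumpers: 1.5 mm of extra push moved it only 0.2 mm, with about 11 N back. The last wrist picture still showed a bumper touching it.
- **Clamp knob:** I turned it clockwise about 1.29 rad to its dead stop. The last 7° of gripper turn only slipped on the knob. I did not read the angle directly. If it stopped at 1.6 rad, the worst spring-back would still leave it at 1.54.
- **Blade screw:** I turned it clockwise about 0.8 rad to its stop, and a further 8.6° of twist did not move it. I then backed it off 90.5° (1.58 rad), and the red line stayed put in the jaws, so the screw followed.
- **Grip at the end:** The screw is still held, at 29.3 mm opening, with small forces on the arm.
- **Glassware:** The flask, bottle and beaker look to be standing where they were; in the last top view the arm partly hid the flask, but the scene view shows it in place.

Two readings were off along the way. My automatic fit of the red line gave wrong angles because it also picked up some of the red behind the jaw, so I judged those angles by eye from enlarged pictures. The wrist moment about the vertical axis was too noisy to show either stop, so I relied on how the marker lines slipped in the jaws instead.

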